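# Lay the sharpening stone against its stop

## Task

Make the honing board ready for sharpening: with the fingertips, push the long sharpening stone that stands on its narrow edge on the wooden board, so that it tips over towards the board's raised stop and comes to lie flat on its broad side. Then push the lying stone along the board until its long edge is flush against the stop along its whole length, and take the hand away. Do not pick up or lift the stone, and leave everything else where it is, including the shorter stone standing on the bench.

Things in the scene. Friction and masses are not known exactly. Their poses are not given: they have to be found in the camera images.
- board: pale wooden board fixed to the bench, 240 (x) x 280 (y) x 20 mm thick, top at height 20 mm; origin: centre of its underside. On top along its +x edge runs the stop: a dark wooden bar 20 mm wide, 14 mm high above the board, all 280 mm long; its inner face, looking to the board's -x, is at board x = +100 mm. The board's +x points away from the robot, within 30 degrees
- stop_face (a point): middle of the foot of the stop's inner face, at the level of the board's top (board x 100, y 0, z 20 mm); its axes are the board's
- stone: long grey and tan stone, 200 mm long (y), 60 wide (z), 25 thick (x), 0.4 to 0.85 kg, free. At first it stands on a 200 x 25 mm edge on the board, top at height 80 mm, at board x -60 to -35 mm, parallel to the stop within 9 degrees. Origin: middle of the edge it first stands on. Its x points to the stop at first, straight down once tipped over to the stop
- stone_center (a point): centre of the long stone: 50 mm above the bench while it stands, 32.5 mm when it lies flat on the board; 30 mm from the stop's inner face when it lies flush against it. Pushed slowly near its top the standing stone tips rather than slides; lying, it slides under a push of 3 to 9 N
- short_stone: shorter sharpening stone, 130 x 25 x 50 mm, standing on a narrow edge on the bench to the left or right of the board; origin: centre of its underside, y along its length. A bystander
- oil_bottle: amber honing-oil bottle, 48 mm diameter, 110 mm tall, upright on the bench on the other side of the board; origin: centre of its underside. A bystander
- knife: kitchen knife, about 300 mm long, lying flat beyond the stop of the board; origin on the bench under its middle, y towards the blade's tip. A bystander
- scissors: pair of scissors, about 200 mm long, lying flat on the bench to the robot's right; origin near the pivot, on the bench. A bystander
- handle_blank: dark wooden handle blank, 120 x 30 x 22 mm, lying on the bench to the left; origin: centre of its underside. A bystander
- tin_cup: aluminium cup, 76 mm across, 80 mm tall, upright on the bench to the left; origin: centre of its underside. A bystander
Things that resemble listed ones, but are neither listed nor needed, are in the scene too. Leave any turquoise look-alike of the stone alone.

How it is judged:
By the outcome, as a careful person would: the job done as asked, in the order asked, and still so for the second after the job is handed in, with the robot touching nothing.
It also fails if it takes over 40 s, if anything falls off the work surface, if the arm or the gripper's body presses on something with over 40 N, if the wrist force passes 120 N, or if a joint passes its speed limit or range.

## Robot

A 6-joint arm with a two-finger parallel gripper is mounted at the origin on the work surface. World frame = base frame: x ahead of the robot, y to its left, z up, the work surface at z = 0. Lengths are in m, angles in rad, forces in N, time in s.
With the tool pointing down it reaches from about 0.35 to 0.775 m from the base axis. Payload 7.3 kg.
Tool frame: the origin (TCP) lies on the front face of the gripper's body, between the roots of the fingers; the fingertips stand ahead of it and the grasp point (between the pads) lies 47 mm ahead of it (finger_overhang is the z of the fingertips in the tool frame, in m); z points along the fingers, y is the line along which they close (so a half turn about z gives the same grasp; the last joint's range is limited). The gripper opens to 92 mm and grips with 3 to 60 N. Pads are 19 mm wide; open, the fingers measure 130 mm over their backs; the gripper's body (75 mm by 190 mm) begins 47 mm behind the grasp point.
Start: joints at [-1.316, 0.342, 1.524, -0, 1.275, -0.146], TCP at [0.205, -0.483, 0.292] pointing down, gripper open.
Joint ranges: [-2.53, 2.53], [-0.77, 2.02], [0.04, 2.7], [-1, 4.14], [0.28, 2.66], [-3.11, 3.11]. Speed limits (rad/s): [2.57, 2.57, 3.14, 3.14, 3.14, 3.14].

## Interface

Orientations are given as [roll, pitch, yaw] about the fixed x, y, z axes, in that order (R = Rz(yaw) Ry(pitch) Rx(roll)).
In Python, from cell import * gives the robot as it stands. The module is installed in compiled form; this text tells all that it offers.
- The arm moves only by the tool arm_command, never from a script. Its argument "series" is a list of rows, each an object of numbers: "x", "y", "z": the shift along the tool's x, y, z in mm; "rx", "ry", "rz": the turn, a rotation vector about the tool's x, y, z in degrees. A call has 1 to 20 rows; each row is the pose to reach, as a shift and turn from the pose commanded when the call began, along the tool's axes at that moment; what a row does not reach only later rows make up. A row lasts 1/10 s, in which the tool goes at most 50 mm and 8.59 degrees, less where a joint would pass 70% of its speed; a pose out of reach is approached as far as the arm can. A call with a gripper value outside its range is refused whole. "hand" is the finger opening in mm, from 0 to 91.8, set as the call begins (left out, the last holds). The fingers move at their own pace and stop on an object; "squeeze" is the grip in N (left out, the last holds). Time passes only in rows, so rows that repeat a pose let the fingers close. It gives the time, the measured TCP pose, the force, the opening and the grip force at its end, in the units of the state.
- observe(): the state, without advancing time (a new reading comes with each control period).
- read_camera(name): name is "scene" or "top" or "wrist"; returns a dict with "pixels" (420x560x3 uint8, blue, green, red), "K" (3x3 intrinsics, pixels), "rvec" (rotation vector, rad) and "tvec" (3), from world to camera coordinates, as OpenCV has them. Camera axes: x right, y down, z forward; pixel columns grow to the right and rows downward; lengths in m; the calibration is good to about 2 mm. The wrist camera is an equidistant fisheye: a pixel r from the principal point sees the ray r / f radians off the axis. A picture is of the moment at which its call begins. There is no depth.
- hand_in(): hands the job in; it is judged then, once.
Trained networks look in a picture, given as the dict that the camera call returned (one of the last four; its "shot" number tells which), for a name from the list of things; names that differ only in an ending like _2 or _b are one class to them, and where a whole thing is asked for, a point or a joint stands for the part that bears it (a point fixed in the world has none). Each returns a list of dicts, best first, with "confidence" (0 to 1); they miss things now and then, are a little off and sometimes report something else, mostly with a low value. They report only what shows in the picture. A call takes as long as a camera call. They do not tell look-alikes from the thing itself.
- boxes_of(picture, query): "point" ([x, y, z] in m, in world coordinates, good to about 4 mm: the middle of the surface that is visible of it).
- trace(picture, query): "pixels" (420x560 bool, what is visible of it).
- mark_of(picture, query): "point" ([x, y, z] in m, in world coordinates, good to about 4 mm: a listed point, or the origin of a listed thing).
The state is a dict: "time": time; "qpos": joint angles; "qvel": joint speeds; "joint_efforts": joint torques, N m; "tool_pos": TCP position; "tool_rot": TCP orientation; "contact_force": force on the tool from outside, world axes, zero at the start; "torque": the same for the moment, N m; "opening": finger opening in m; "grip_force": force on a finger pad.
Only numpy, scipy, OpenCV 4.12 (cv2) and the standard library are available. Lean on these libraries where they do the work, as an engineer would, in place of code of your own. Each camera call takes 0.05 s, during which the arm holds its last target. There are 200 camera calls.

## Working session

There is one attempt and no reset: what is moved stays moved. The work goes in short steps, Python scripts to look and compute and a tool call to move; the robot and the scene stay as the last step left them, time stands still between calls to the robot, and variables do not carry over. Pictures are saved under pics/ and viewed, at most 10 in all, crops included, and the job is handed in when it is done.

Besides the shell and the picture viewer there is one more tool, called after "Call:" as a command line: name --argument value ..., lists and objects as JSON in quotes. arm_command: Moves the arm, as the interface text tells. Its arguments: {"type":"object","properties":{"series":{"type":"array"},"hand":{"type":"number"},"squeeze":{"type":"number"}},"required":["series"]}

```bash
mkdir -p pics; python3 - <<'E'
from cell import *
import cv2,numpy as np
s=observe();print(s['time'],s['tool_pos'],s['tool_rot'],s.get('finger_overhang'))
try: print(finger_overhang)
except Exception as e: print(e)
for n in("scene","top"):
    p=read_camera(n);cv2.imwrite(f"pics/{n}0.png",p["pixels"])
    for q in("stone","board","short_stone"):
        for d in boxes_of(p,q)[:4]:
            print(n,q,np.round(d["point"],4),round(d["confidence"],2))
    for q in("stone","stone_center","stop_face","board","short_stone","oil_bottle"):
        for d in mark_of(p,q)[:3]:
            P=np.array(d["point"]);u=cv2.projectPoints(P[None],p["rvec"],p["tvec"],p["K"],None)[0].ravel()
            print(n,"mark",q,P.round(4),round(d["confidence"],2),u.round())
E
```

```text
0.0 [ 0.20475523 -0.48308081  0.29153009] [-3.14001979e+00 -2.09115130e-04  4.00759333e-01] None
0.0655
scene stone [0.3291 0.1897 0.055 ] 0.84
scene stone [ 0.539  -0.0593  0.0669] 0.8
scene stone [ 0.2828 -0.2372  0.0582] 0.69
scene board [ 0.6147 -0.0532  0.0198] 0.64
scene board [ 0.5393 -0.0608  0.068 ] 0.15
scene short_stone [ 0.6472 -0.2404  0.0494] 0.7
scene mark stone [0.3142 0.1898 0.0005] 0.8 [355. 184.]
scene mark stone [ 0.2625 -0.2497 -0.001 ] 0.72 [234. 139.]
scene mark stone [ 0.5322 -0.0653  0.021 ] 0.68 [256. 211.]
scene mark stone_center [0.3149 0.1846 0.0257] 0.92 [355. 179.]
scene mark stone_center [ 0.265  -0.2489  0.0308] 0.91 [234. 133.]
scene mark stone_center [ 0.5292 -0.0661  0.0486] 0.81 [256. 205.]
scene mark stop_face [ 0.679  -0.0473  0.021 ] 0.73 [244. 252.]
scene mark board [ 0.576  -0.0597 -0.0021] 0.9 [253. 227.]
scene mark board [ 7.473e-01 -2.900e-02  3.000e-04] 0.21 [241. 278.]
scene mark short_stone [ 0.6361 -0.2539  0.0012] 0.66 [186. 224.]
scene mark oil_bottle [ 5.502e-01  1.355e-01 -2.000e-04] 0.9 [318. 238.]
top stone [0.3102 0.1872 0.0594]
[... 211 characters left out ...]
 3.000e-04] 0.63 [216. 284.]
top mark stone [ 0.2615 -0.253   0.0034] 0.59 [371. 298.]
top mark stone [ 0.5349 -0.0605  0.0212] 0.58 [301. 203.]
top mark stone_center [0.3165 0.1862 0.0319] 0.7 [215. 282.]
top mark stone_center [ 0.5356 -0.0614  0.0535] 0.65 [302. 201.]
top mark stone_center [ 0.2665 -0.254   0.0292] 0.65 [373. 297.]
top mark stop_face [ 0.6786 -0.0433  0.0152] 0.91 [293. 154.]
top mark stop_face [0.4348 0.4205 0.0013] 0.31 [135. 242.]
top mark board [ 0.5736 -0.0647 -0.    ] 0.94 [302. 190.]
top mark short_stone [ 0.6348 -0.2566  0.0022] 0.67 [367. 168.]
top mark oil_bottle [ 0.6809 -0.0415  0.0155] 0.54 [293. 153.]
top mark oil_bottle [0.5478 0.1384 0.0044] 0.5 [232. 201.]
```

View pics/scene0.png

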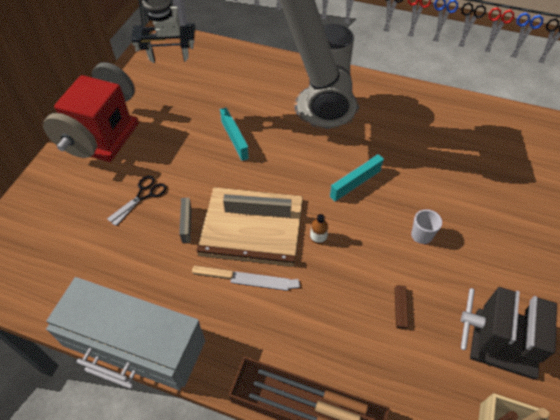

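View pics/top0.png

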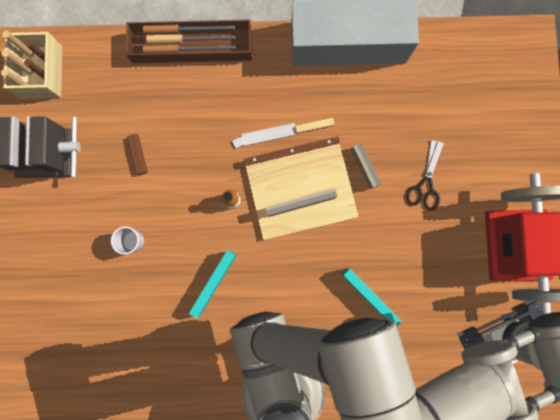

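Candidates for the stone: grey one on the board, scene (257,205) / top (301,202); turquoise look-alikes at scene (235,135) and (357,178), top (371,298) and (212,284); short stone at scene (185,220), top (366,166). I choose the grey one on the board. Next I check that choice in a crop and measure yaw.

```bash
cat > h.py <<'E'
from cell import *
import cv2,numpy as np
from scipy.spatial.transform import Rotation as Ro
def ray(p,uv):
    uv=np.atleast_2d(uv).astype(float);K=p["K"];R=cv2.Rodrigues(np.array(p["rvec"],float))[0];t=np.array(p["tvec"],float).ravel()
    n=np.c_[(uv[:,0]-K[0][2])/K[0][0],(uv[:,1]-K[1][2])/K[1][1]]
    if p.get("fish"):
        th=np.linalg.norm(n,axis=1);d=np.c_[n*(np.sin(th)/np.maximum(th,1e-9))[:,None],np.cos(th)]
    else: d=np.c_[n,np.ones(len(n))]
    return -R.T@t,d@R
def onz(p,uv,z):
    o,d=ray(p,uv);return o+d*((z-o[2])/d[:,2])[:,None]
def rect(p,q,z,near=None):
    best=[d for d in trace(p,q)]
    for d in best[:4]:
        ys,xs=np.nonzero(d["pixels"])
        if len(xs)<20: continue
        P=onz(p,np.c_[xs,ys],z)[:,:2]
        if near is not None and np.linalg.norm(P.mean(0)-near)>.08: continue
        b=cv2.boxPoints(cv2.minAreaRect((P*1000).astype(np.float32)))
        e=np.array([b[1]-b[0],b[2]-b[1]]);L=np.linalg.norm(e,axis=1);l=e[L.argmax()]
        yw=[(np.degrees(np.arctan2(v[1],v[0]))+45)%90-45 for v in e]
        print(q,round(d["confidence"],2),"c",b.mean(0).round(1),"size",L.round(1),"long axis deg",round(np.degrees(np.arctan2(l[1],l[0]))%180,2)); print(b.round(1).tolist())
E
python3 - <<'E'
from h import *
p=read_camera("top")
rect(p,"stone",.08,(.53,-.06)); rect(p,"board",.02); 
q=read_camera("scene")
rect(q,"board",.02)
a=cv2.resize(p["pixels"][120:250,220:400],None,fx=4,fy=4,interpolation=cv2.INTER_CUBIC)
cv2.imwrite("pics/crop.png",a)
E
```

```text
stone 0.76 c [531.  -58.9] size [197.9  31.1] long axis deg 104.37
[[491.29998779296875, 33.099998474121094], [540.5, -158.60000610351562], [570.5999755859375, -150.89999389648438], [521.5, 40.79999923706055]]
board 0.86 c [580.2 -62.1] size [286.6 247.3] long axis deg 102.4
[[428.6000061035156, 51.29999923706055], [490.20001220703125, -228.60000610351562], [731.7000122070312, -175.5], [670.2000122070312, 104.5]]
board 0.84 c [582.2 -61.7] size [283.7 251. ] long axis deg 101.89
[[430.1000061035156, 51.29999923706055], [488.6000061035156, -226.3000030517578], [734.2000122070312, -174.60000610351562], [675.7999877929688, 103.0]]
board 0.28 c [691.3 409. ] size [ 32.6 123.4] long axis deg 13.64
[[627.5, 410.29998779296875], [635.2000122070312, 378.6000061035156], [755.0999755859375, 407.70001220703125], [747.4000244140625, 439.3999938964844]]
```

View pics/crop.png

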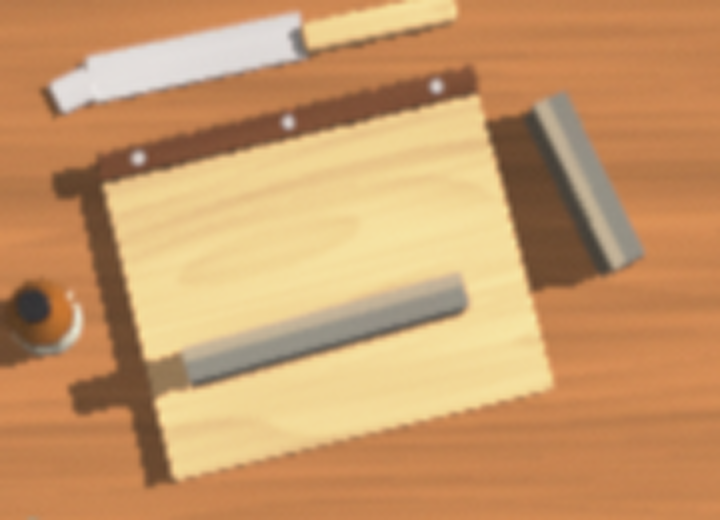

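The crop shows the grey stone with its tan +x face towards the dark stop: grey top around crop (325,330), stop at (290,120). It is the right stone, with board yaw about 12° and stone yaw about 14°. Now I move to hover behind it.

Call:
arm_command --series '[{"x": 35,"y": -22,"rz": 1},{"x": 70,"y": -44,"rz": 2},{"x": 106,"y": -67,"rz": 3},{"x": 141,"y": -89,"rz": 4},{"x": 177,"y": -112,"rz": 5},{"x": 212,"y": -134,"rz": 6},{"x": 248,"y": -156,"rz": 7},{"x": 283,"y": -178,"rz": 8},{"x": 319,"y": -201,"rz": 9},{"x": 354,"y": -223,"rz": 9},{"x": 390,"y": -246,"rz": 9},{"x": 425,"y": -268,"rz": 9},{"x": 425,"y": -268,"rz": 9},{"x": 425,"y": -268,"rz": 9}]' --hand 91.8

```text
invalid input
```

```bash
python3 - <<'E'
from h import *
s=observe();print(s['time'],s['tool_pos'],s['tool_rot'],s['contact_force'])
p=read_camera("wrist");p["fish"]=1;cv2.imwrite("pics/w1.png",p["pixels"])
rect(p,"stone",.08,(.53,-.06));rect(p,"board",.02)
for q in("stone","stone_center","stop_face"):
    for d in mark_of(p,q)[:2]: print(q,np.round(d["point"],4),round(d["confidence"],2))
E
```

```text
1.25 [ 0.20484517 -0.48339626  0.29221976] [3.14155473e+00 6.13442803e-06 4.00781767e-01] [ 0.0235074   0.37157352 -0.55756181]
stone [ 0.2657 -0.2466 -0.0005] 0.83
stone_center [ 0.2671 -0.2547  0.0298] 0.68
```

View pics/w1.png

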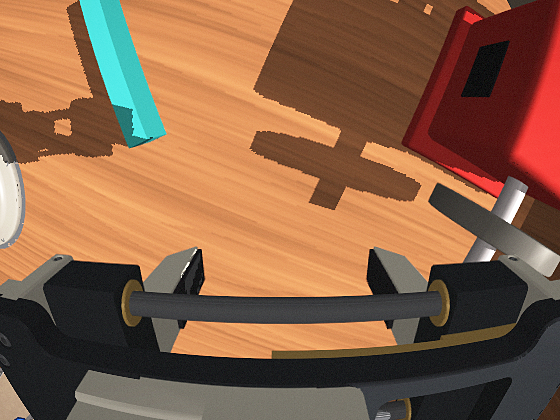

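The call was refused and the arm has not moved; the view shows only the gripper, a turquoise look-alike (125,75) and the grinder (470,90). I try again without the hand value and with all keys in each row.

Call:
arm_command --series '[{"x": 35,"y": -22,"z": 0,"rx": 0,"ry": 0,"rz": 1},{"x": 70,"y": -44,"z": 0,"rx": 0,"ry": 0,"rz": 2},{"x": 106,"y": -67,"z": 0,"rx": 0,"ry": 0,"rz": 3},{"x": 141,"y": -89,"z": 0,"rx": 0,"ry": 0,"rz": 4},{"x": 177,"y": -112,"z": 0,"rx": 0,"ry": 0,"rz": 5},{"x": 212,"y": -134,"z": 0,"rx": 0,"ry": 0,"rz": 6},{"x": 248,"y": -156,"z": 0,"rx": 0,"ry": 0,"rz": 7},{"x": 283,"y": -178,"z": 0,"rx": 0,"ry": 0,"rz": 8},{"x": 319,"y": -201,"z": 0,"rx": 0,"ry": 0,"rz": 9},{"x": 354,"y": -223,"z": 0,"rx": 0,"ry": 0,"rz": 9},{"x": 390,"y": -246,"z": 0,"rx": 0,"ry": 0,"rz": 9},{"x": 425,"y": -268,"z": 0,"rx": 0,"ry": 0,"rz": 9},{"x": 425,"y": -268,"z": 0,"rx": 0,"ry": 0,"rz": 9},{"x": 425,"y": -268,"z": 0,"rx": 0,"ry": 0,"rz": 9}]'

```text
time: 2.95
tool_pos: [0.4917, -0.0702, 0.292]
tool_rot: [3.141, 0.001, 0.246]
contact_force: [-0.7, 0.2, 0.3]
opening: 0.0915
grip_force: 0.0
```

```bash
python3 - <<'E'
from h import *
p=read_camera("wrist");p["fish"]=1;cv2.imwrite("pics/w2.png",p["pixels"])
rect(p,"stone",.08,(.53,-.06));rect(p,"board",.02)
for q in("stone","stone_center","stop_face"):
    for d in mark_of(p,q)[:2]: print(q,np.round(d["point"],4),round(d["confidence"],2))
E
```

```text
stone 0.83 c [536.7 -60.7] size [201.3  30.8] long axis deg 104.15
[[497.20001220703125, 33.099998474121094], [546.4000244140625, -162.0], [576.2999877929688, -154.5], [527.0999755859375, 40.70000076293945]]
board 0.63 c [582.3 -62.9] size [290.9 244.7] long axis deg 102.16
[[432.0, 53.5], [493.29998779296875, -230.89999389648438], [732.5, -179.39999389648438], [671.2000122070312, 105.0]]
stone [ 0.3116  0.1892 -0.0035] 0.89
stone [ 0.5286 -0.0573  0.0196] 0.78
stone_center [ 0.2678 -0.2524  0.0275] 0.96
stone_center [0.3107 0.1869 0.0277] 0.81
stop_face [ 0.6773 -0.0464  0.0195] 0.89
```

View pics/w2.png

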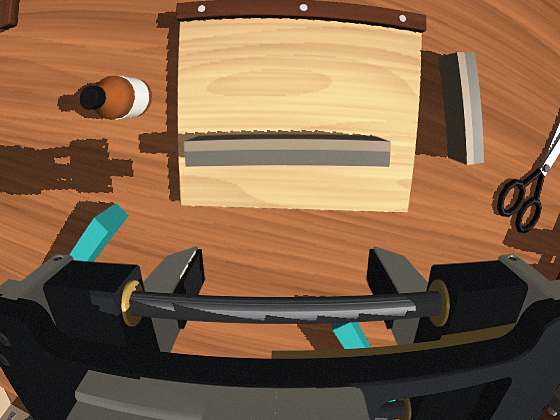

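The wrist view agrees: stone at (287,152), parallel to within about 2° of the stop (300,15), with the bottle at (115,97) and the short stone (462,108) clear of the gripper. I descend behind the stone until the fingertips are at about 68 mm.

Call:
arm_command --series '[{"x": 0,"y": 0,"z": 35,"rx": 0,"ry": 0,"rz": 0},{"x": 0,"y": 0,"z": 75,"rx": 0,"ry": 0,"rz": 0},{"x": 0,"y": 0,"z": 115,"rx": 0,"ry": 0,"rz": 0},{"x": 0,"y": 0,"z": 145,"rx": 0,"ry": 0,"rz": 0},{"x": 0,"y": 0,"z": 158,"rx": 0,"ry": 0,"rz": 0},{"x": 5,"y": 0,"z": 158,"rx": 0,"ry": 0,"rz": 0},{"x": 10,"y": 0,"z": 158,"rx": 0,"ry": 0,"rz": 0},{"x": 13,"y": 0,"z": 158,"rx": 0,"ry": 0,"rz": 0},{"x": 15,"y": 0,"z": 158,"rx": 0,"ry": 0,"rz": 0},{"x": 17,"y": 0,"z": 158,"rx": 0,"ry": 0,"rz": 0}]'

```text
time: 4.25
tool_pos: [0.5086, -0.0667, 0.135]
tool_rot: [3.141, -0.001, 0.244]
contact_force: [-0.2, 0.2, -0.1]
opening: 0.0915
grip_force: 0.0
```

Call:
arm_command --series '[{"x": 2,"y": 0,"z": 0,"rx": 0,"ry": 0,"rz": 0},{"x": 4,"y": 0,"z": 0,"rx": 0,"ry": 0,"rz": 0},{"x": 6,"y": 0,"z": 0,"rx": 0,"ry": 0,"rz": 0},{"x": 8,"y": 0,"z": 0,"rx": 0,"ry": 0,"rz": 0},{"x": 10,"y": 0,"z": 0,"rx": 0,"ry": 0,"rz": 0},{"x": 12,"y": 0,"z": 0,"rx": 0,"ry": 0,"rz": 0}]'

```text
time: 4.85
tool_pos: [0.52, -0.0638, 0.1342]
tool_rot: [3.141, -0.0, 0.244]
contact_force: [-1.3, -1.0, 2.3]
opening: 0.092
grip_force: 0.6
```

Call:
arm_command --series '[{"x": 2,"y": 0,"z": 0,"rx": 0,"ry": 0,"rz": 0},{"x": 4,"y": 0,"z": 0,"rx": 0,"ry": 0,"rz": 0},{"x": 6,"y": 0,"z": 0,"rx": 0,"ry": 0,"rz": 0},{"x": 8,"y": 0,"z": 0,"rx": 0,"ry": 0,"rz": 0}]'

```text
time: 5.25
tool_pos: [0.5278, -0.0619, 0.1342]
tool_rot: [3.141, -0.0, 0.244]
contact_force: [-0.0, -0.1, 0.6]
opening: 0.0922
grip_force: 0.0
```

```bash
python3 - <<'E'
from h import *
s=observe();print(s['time'],s['tool_pos'],s['contact_force'])
p=read_camera("scene");a=p["pixels"][170:280,170:340];w=read_camera("wrist")
a=cv2.resize(a,None,fx=3,fy=3,interpolation=cv2.INTER_CUBIC);b=cv2.resize(w["pixels"][:330],(510,300))
cv2.imwrite("pics/s3.png",np.vstack([a[:290],b]))
E
```

```text
5.25 [ 0.52779376 -0.0618625   0.1341731 ] [-0.03263783 -0.05120912  0.64385755]
```

View pics/s3.png

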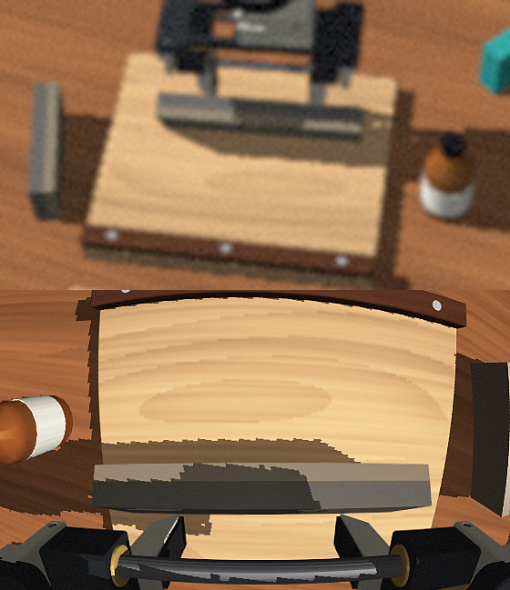

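The stone at composite (260,115), and in the wrist half at (260,485), is tilting forward and not yet over. I continue slowly.

Call:
arm_command --series '[{"x": 2,"y": 0,"z": 0,"rx": 0,"ry": 0,"rz": 0},{"x": 4,"y": 0,"z": 0,"rx": 0,"ry": 0,"rz": 0},{"x": 6,"y": 0,"z": 0,"rx": 0,"ry": 0,"rz": 0},{"x": 8,"y": 0,"z": 0,"rx": 0,"ry": 0,"rz": 0},{"x": 10,"y": 0,"z": 0,"rx": 0,"ry": 0,"rz": 0},{"x": 12,"y": 0,"z": 0,"rx": 0,"ry": 0,"rz": 0},{"x": 12,"y": 0,"z": 0,"rx": 0,"ry": 0,"rz": 0},{"x": 12,"y": 0,"z": 0,"rx": 0,"ry": 0,"rz": 0}]'

```text
time: 6.15
tool_pos: [0.5392, -0.059, 0.1342]
tool_rot: [3.142, 0.0, 0.244]
contact_force: [-0.2, -0.5, 0.1]
opening: 0.0921
grip_force: 0.0
```

```bash
python3 - <<'E'
from h import *
p=read_camera("scene");a=p["pixels"][170:280,170:340];w=read_camera("wrist");w["fish"]=1
rect(w,"stone",.045)
rect(w,"board",.02)
a=cv2.resize(a,None,fx=3,fy=3,interpolation=cv2.INTER_CUBIC);b=cv2.resize(w["pixels"][:330],(510,300))
cv2.imwrite("pics/s4.png",np.vstack([a[:290],b]))
E
```

```text
stone 0.57 c [577.7 -49.8] size [200.5  62.3] long axis deg 104.08
[[523.0999755859375, 39.79999923706055], [571.9000244140625, -154.6999969482422], [632.2999877929688, -139.5], [583.5, 55.0]]
stone 0.53 c [229.3 242.8] size [87.  28.3] long axis deg 157.56
[[183.6999969482422, 246.3000030517578], [264.1000061035156, 213.10000610351562], [274.8999938964844, 239.3000030517578], [194.5, 272.5]]
board 0.56 c [582.4 -63.4] size [298.8 244.3] long axis deg 102.16
[[431.5, 56.900001525878906], [494.5, -235.1999969482422], [733.2999877929688, -183.8000030517578], [670.4000244140625, 108.30000305175781]]
board 0.2 c [571.8 -51.5] size [228.4  71.5] long axis deg 103.97
[[509.5, 50.70000076293945], [564.7000122070312, -171.0], [634.0999755859375, -153.6999969482422], [578.9000244140625, 67.9000015258789]]
```

View pics/s4.png

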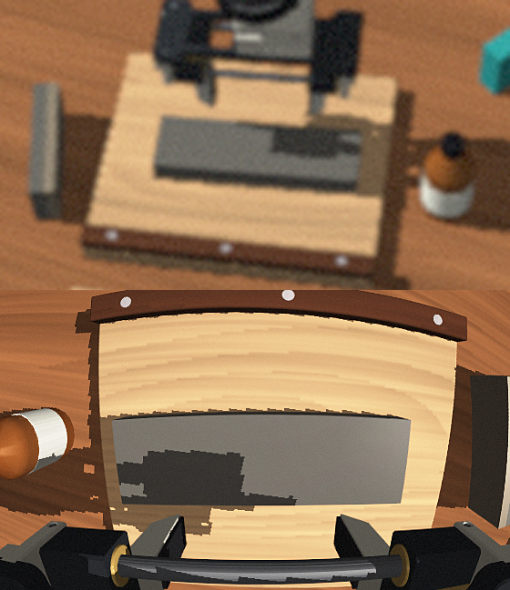

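It fell flat: composite upper half (260,152), lower half (260,460); measured centre (578,-50) mm, yaw 14.1°. I back off, turn to the board's yaw and lower the fingertips to about 28 mm behind it.

Call:
arm_command --series '[{"x": -8,"y": 0,"z": 0,"rx": 0,"ry": 0,"rz": 1},{"x": -16,"y": 0,"z": 0,"rx": 0,"ry": 0,"rz": 1.9},{"x": -16,"y": 0,"z": 15,"rx": 0,"ry": 0,"rz": 1.9},{"x": -16,"y": 0,"z": 30,"rx": 0,"ry": 0,"rz": 1.9},{"x": -16,"y": 0,"z": 37,"rx": 0,"ry": 0,"rz": 1.9},{"x": -16,"y": 0,"z": 40,"rx": 0,"ry": 0,"rz": 1.9},{"x": -16,"y": 0,"z": 40,"rx": 0,"ry": 0,"rz": 1.9}]'

```text
time: 7.05
tool_pos: [0.5235, -0.0629, 0.0941]
tool_rot: [-3.141, 0.0, 0.21]
contact_force: [-0.5, 0.3, -0.5]
opening: 0.0915
grip_force: 0.0
```

Call:
arm_command --series '[{"x": 4,"y": 0,"z": 0,"rx": 0,"ry": 0,"rz": 0},{"x": 8,"y": 0,"z": 0,"rx": 0,"ry": 0,"rz": 0},{"x": 12,"y": 0,"z": 0,"rx": 0,"ry": 0,"rz": 0},{"x": 16,"y": 0,"z": 0,"rx": 0,"ry": 0,"rz": 0},{"x": 20,"y": 0,"z": 0,"rx": 0,"ry": 0,"rz": 0},{"x": 24,"y": 0,"z": 0,"rx": 0,"ry": 0,"rz": 0}]'

```text
time: 7.65
tool_pos: [0.5464, -0.0578, 0.0942]
tool_rot: [-3.141, 0.003, 0.211]
contact_force: [-5.8, -1.3, 4.1]
opening: 0.0916
grip_force: 3.1
```

Call:
arm_command --series '[{"x": 4,"y": 0,"z": 0,"rx": 0,"ry": 0,"rz": 0},{"x": 8,"y": 0,"z": 0,"rx": 0,"ry": 0,"rz": 0},{"x": 12,"y": 0,"z": 0,"rx": 0,"ry": 0,"rz": 0},{"x": 16,"y": 0,"z": 0,"rx": 0,"ry": 0,"rz": 0},{"x": 20,"y": 0,"z": 0,"rx": 0,"ry": 0,"rz": 0},{"x": 24,"y": 0,"z": 0,"rx": 0,"ry": 0,"rz": 0},{"x": 28,"y": 0,"z": 0,"rx": 0,"ry": 0,"rz": 0},{"x": 32,"y": 0,"z": 0,"rx": 0,"ry": 0,"rz": 0},{"x": 36,"y": 0,"z": 0,"rx": 0,"ry": 0,"rz": 0},{"x": 40,"y": 0,"z": 0,"rx": 0,"ry": 0,"rz": 0},{"x": 44,"y": 0,"z": 0,"rx": 0,"ry": 0,"rz": 0}]'

```text
time: 8.75
tool_pos: [0.5894, -0.0486, 0.0942]
tool_rot: [-3.141, 0.003, 0.211]
contact_force: [-5.9, -1.3, 3.7]
opening: 0.0921
grip_force: 3.1
```

```bash
python3 - <<'E'
from h import *
w=read_camera("wrist");w["fish"]=1
rect(w,"stone",.045,(.62,-.04))
cv2.imwrite("pics/w5.png",w["pixels"])
for d in mark_of(w,"stop_face")[:1]: print(d["point"])
E
```

```text
stone 0.61 c [631.5 -39.2] size [200.7  62.5] long axis deg 102.0
[[580.0, 52.5], [621.7999877929688, -143.8000030517578], [682.9000244140625, -130.8000030517578], [641.2000122070312, 65.5]]
[0.6735, -0.0452, 0.0193]
```

View pics/w5.png

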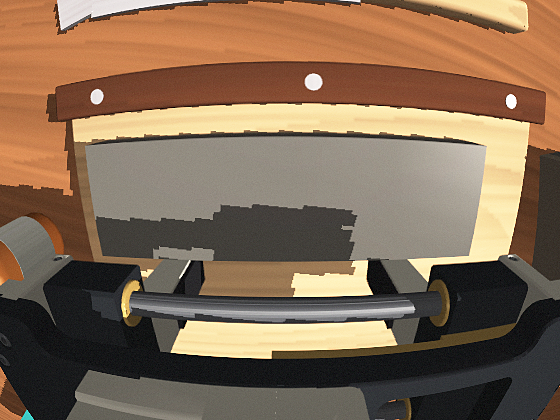

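The stone's leading edge (285,135) is parallel to the stop (310,115), with a gap of roughly 8–14 mm. I push on in small steps and watch the force.

Call:
arm_command --series '[{"x": 2,"y": 0,"z": 0,"rx": 0,"ry": 0,"rz": 0},{"x": 4,"y": 0,"z": 0,"rx": 0,"ry": 0,"rz": 0},{"x": 6,"y": 0,"z": 0,"rx": 0,"ry": 0,"rz": 0},{"x": 8,"y": 0,"z": 0,"rx": 0,"ry": 0,"rz": 0}]'

```text
time: 9.3
tool_pos: [0.5973, -0.0471, 0.0942]
tool_rot: [-3.141, 0.002, 0.211]
contact_force: [-5.8, -1.5, 4.4]
opening: 0.0918
grip_force: 2.9
```

Call:
arm_command --series '[{"x": 1,"y": 0,"z": 0,"rx": 0,"ry": 0,"rz": 0},{"x": 2,"y": 0,"z": 0,"rx": 0,"ry": 0,"rz": 0}]'

```text
time: 9.5
tool_pos: [0.5992, -0.0466, 0.0941]
tool_rot: [-3.141, 0.002, 0.211]
contact_force: [-5.6, -0.8, 2.9]
opening: 0.0917
grip_force: 2.9
```

Call:
arm_command --series '[{"x": 1,"y": 0,"z": 0,"rx": 0,"ry": 0,"rz": 0},{"x": 2,"y": 0,"z": 0,"rx": 0,"ry": 0,"rz": 0}]'

```text
time: 9.7
tool_pos: [0.6012, -0.0462, 0.0942]
tool_rot: [-3.141, 0.002, 0.211]
contact_force: [-5.2, -1.4, 3.6]
opening: 0.092
grip_force: 2.9
```

Call:
arm_command --series '[{"x": 1,"y": 0,"z": 0,"rx": 0,"ry": 0,"rz": 0}]'

```text
time: 9.8
tool_pos: [0.6022, -0.0461, 0.0942]
tool_rot: [-3.141, 0.002, 0.211]
contact_force: [-6.7, -1.0, 4.0]
opening: 0.0918
grip_force: 2.9
```

Call:
arm_command --series '[{"x": 1,"y": 0,"z": 0,"rx": 0,"ry": 0,"rz": 0}]'

```text
time: 9.9
tool_pos: [0.6032, -0.0458, 0.0942]
tool_rot: [-3.141, 0.002, 0.211]
contact_force: [-6.5, -1.5, 3.0]
opening: 0.0918
grip_force: 2.9
```

Call:
arm_command --series '[{"x": 1,"y": 0,"z": 0,"rx": 0,"ry": 0,"rz": 0}]'

```text
time: 10.0
tool_pos: [0.6036, -0.0457, 0.0942]
tool_rot: [-3.141, 0.003, 0.211]
contact_force: [-10.6, -3.3, 7.3]
opening: 0.0921
grip_force: 5.3
```

Call:
arm_command --series '[{"x": 1,"y": 0,"z": 0,"rx": 0,"ry": 0,"rz": 0}]'

```text
time: 10.1
tool_pos: [0.6038, -0.0458, 0.0942]
tool_rot: [-3.141, 0.005, 0.211]
contact_force: [-13.2, -4.4, 9.8]
opening: 0.0921
grip_force: 6.8
```

```bash
python3 - <<'E'
from h import *
w=read_camera("wrist");w["fish"]=1
rect(w,"stone",.045,(.64,-.04));print(observe()["contact_force"])
cv2.imwrite("pics/w6.png",cv2.resize(w["pixels"][40:300],(800,372)))
E
```

```text
stone 0.7 c [645.5 -36.2] size [201.7  62.3] long axis deg 102.19
[[593.7000122070312, 55.70000076293945], [636.2999877929688, -141.39999389648438], [697.2000122070312, -128.1999969482422], [654.5999755859375, 68.9000015258789]]
[-11.43517846  -3.86721378   7.0740314 ]
```

View pics/w6.png

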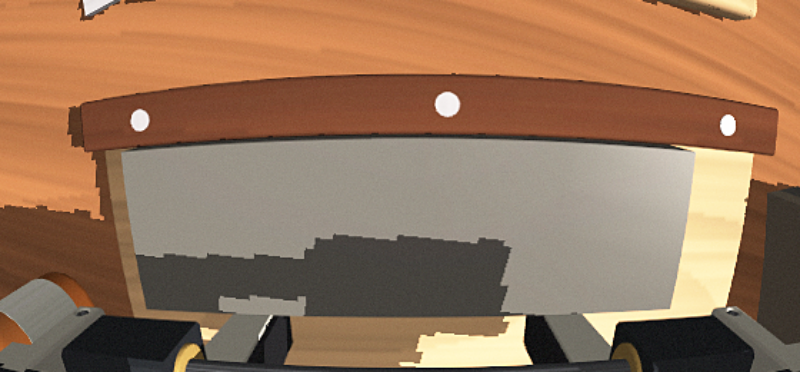

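The stone (410,230) meets the stop at (400,138) with no wood visible between them. The force is rising, so I add a slightly firmer press to seat it, then back away.

Call:
arm_command --series '[{"x": 1,"y": 0,"z": 0,"rx": 0,"ry": 0,"rz": 0},{"x": 2,"y": 0,"z": 0,"rx": 0,"ry": 0,"rz": 0},{"x": 2,"y": 0,"z": 0,"rx": 0,"ry": 0,"rz": 0}]'

```text
time: 10.5
tool_pos: [0.6042, -0.0458, 0.0941]
tool_rot: [-3.141, 0.009, 0.212]
contact_force: [-16.8, -5.4, 12.4]
opening: 0.0918
grip_force: 9.1
```

Call:
arm_command --series '[{"x": -3,"y": 0,"z": 0,"rx": 0,"ry": 0,"rz": 0},{"x": -10,"y": 0,"z": 0,"rx": 0,"ry": 0,"rz": 0},{"x": -25,"y": 0,"z": 0,"rx": 0,"ry": 0,"rz": 0},{"x": -40,"y": 0,"z": -20,"rx": 0,"ry": 0,"rz": 0},{"x": -50,"y": 0,"z": -50,"rx": 0,"ry": 0,"rz": 0},{"x": -60,"y": 0,"z": -90,"rx": 0,"ry": 0,"rz": 0},{"x": -65,"y": 0,"z": -130,"rx": 0,"ry": 0,"rz": 0},{"x": -65,"y": 0,"z": -150,"rx": 0,"ry": 0,"rz": 0},{"x": -65,"y": 0,"z": -150,"rx": 0,"ry": 0,"rz": 0},{"x": -65,"y": 0,"z": -150,"rx": 0,"ry": 0,"rz": 0}]'

```text
time: 11.5
tool_pos: [0.5442, -0.0584, 0.2441]
tool_rot: [3.141, -0.001, 0.211]
contact_force: [0.2, -0.4, -1.1]
opening: 0.0917
grip_force: 0.0
```

```bash
python3 - <<'E'
from h import *
w=read_camera("wrist");w["fish"]=1
rect(w,"stone",.045,(.64,-.04));rect(w,"board",.02);print(observe()["contact_force"])
cv2.imwrite("pics/w7.png",cv2.resize(w["pixels"][0:230],(800,329)))
E
```

```text
stone 0.56 c [645.4 -36.4] size [201.3  61.7] long axis deg 101.86
[[594.5999755859375, 55.79999923706055], [635.9000244140625, -141.1999969482422], [696.2999877929688, -128.5], [654.9000244140625, 68.5]]
board 0.69 c [582.  -63.7] size [292.  242.9] long axis deg 102.44
[[431.8999938964844, 52.70000076293945], [494.79998779296875, -232.5], [732.0, -180.10000610351562], [669.2000122070312, 105.0]]
[-0.84675847  0.71384391  0.01296169]
```

View pics/w7.png

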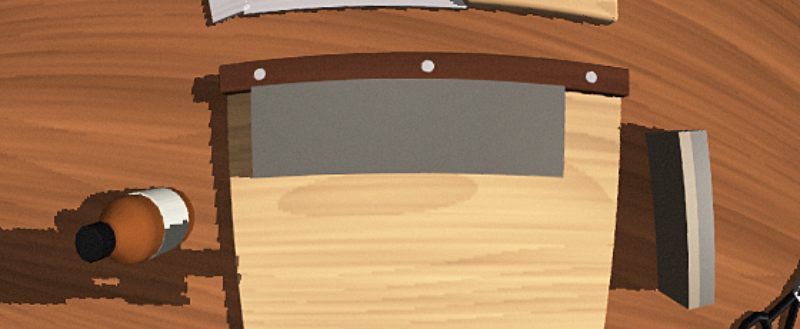

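The stone lies flat and flush along the stop, with its edge from (252,86) to (563,87) and no gap. The bottle, short stone and knife have not moved, and the hand is clear.

```bash
python3 -c "
from cell import *
print(hand_in())"
```

```text
the job is handed in; nothing more can be done
None
```

The long stone was tipped over towards the stop, pushed along the board until flush against the stop, and the hand taken away; the job was handed in after about 12 s of robot time, with no verdict returned.

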